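# Put the blue felt wheel back in its labelled bay

### The arm

A 6-joint arm with a two-finger parallel gripper is mounted at the origin on the work surface. World frame = base frame: x ahead of the robot, y to its left, z up, the work surface at z = 0. Lengths are in mm, angles in degrees, forces in N, time in s.
With the tool pointing down it reaches from about 350 to 850 mm from the base axis. Payload 8.1 kg.
Tool frame: the origin (TCP) lies on the centre line of the jaws, within the pads' length; the fingertips stand 19 mm ahead of it and the grasp point (between the pads) is the TCP (r.tip_reach is the z of the fingertips in the tool frame, in mm); z points along the fingers, y is the line along which they close (so a half turn about z gives the same grasp; the last joint's range is limited). The gripper opens to 85 mm and grips with 20 to 120 N. Pads are 22 mm wide; open, the fingers measure 114 mm over their backs; the gripper's body (76 mm by 85 mm) begins 54 mm behind the grasp point. The pads swing forward as they close: fully open they stand 13 mm farther back than shut.
Start: joints at [-80.581, 7.471, 85.268, -0, 87.261, -4.893], TCP at [148.346, -581.377, 250.292] pointing down, gripper open.
Joint ranges: [-169.43, 169.43], [-51.17, 129.36], [1.28, 143.12], [-76.62, 256.62], [0, 156.53], [-152.29, 152.29]. Speed limits (degrees/s): [136.94, 136.94, 159.86, 180, 180, 180].

### API

Orientations are given as [roll, pitch, yaw] about the fixed x, y, z axes, in that order (R = Rz(yaw) Ry(pitch) Rx(roll)).
In Python, from bench import r gives the robot as it stands. The module is installed in compiled form; this text tells all that it offers.
- The arm moves only by the shell command python3 -m handwheel 'ROWS' [FORCE]. ROWS is JSON, a list of rows, each a list of 7 numbers: the shift along the tool's x, y, z in m, then the turn, a rotation vector about the tool's x, y, z in degrees, then the finger opening in m, from 0 to 0.0854. In form: [[tx, ty, tz, ax, ay, az, claw], ...]. A call has 1 to 8 rows; each row shifts and turns the commanded pose from where the row before left it, along the tool's axes as they then stand; what a row does not reach is not made up. A row lasts 1/12 s, in which the tool goes at most 41.7 mm and 7.16 degrees, less where a joint would pass 70% of its speed; a pose out of reach is approached as far as the arm can. A call with a gripper value outside its range is refused whole. The fingers move at their own pace and stop on an object; FORCE is the grip in N (left out, the last holds). Time passes only in rows, so rows that do not move let the fingers close. It gives the time, the measured TCP pose, the force, the opening and the grip force at its end, in the units of the state.
- r.sense(): the state, without advancing time (a new reading comes with each control period).
- r.snapshot(name): name is "side" or "top" or "wrist"; returns (picture, depth): 420x560x3 uint8, blue, green, red; 420x560 float32, mm along the optical axis (not along the pixel's ray), 0 where there is no reading.
- r.calibration(name): a dict with "vfov" (degrees; the focal length in pixels is half the picture's height over the tangent of half this angle, whatever the lens; pixels are square), "cx", "cy" (the principal point, pixels), "rvec" (rotation vector, rad) and "tvec" (3), from world to camera coordinates, as OpenCV has them; the wrist camera has in their place "tool_from_camera" (4x4, takes a point from camera to tool coordinates, whose origin is the TCP and whose axes are the flange's). Camera axes: x right, y down, z forward; pixel columns grow to the right and rows downward; lengths in mm; the calibration is good to about 2 mm. The wrist camera is an equidistant fisheye: a pixel r from the principal point sees the ray r / f radians off the axis. A picture is of the moment at which its call begins: read the wrist's pose just before it. calibration takes no time and is no camera call.
- r.hand_in(): hands the job in; it is judged then, once.
The state is a dict: "time": time; "joint_pos": joint angles; "qd": joint speeds; "joint_efforts": joint torques, N m; "tool_pos": TCP position; "tcp_rot": TCP orientation; "ft_force": force on the tool from outside, world axes, zero at the start; "wrist_torque": the same for the moment, N m; "finger_gap": finger opening in mm; "grip_force": force on a finger pad.
Only numpy, scipy, OpenCV 4.12 (cv2) and the standard library are available. Lean on these libraries where they do the work, as an engineer would, in place of code of your own. Each camera call takes 0.05 s, during which the arm holds its last target. There are 200 camera calls.

### The job

The felt polishing wheel with the blue hub has been left out on the bench. First move the jar of polish that blocks its bay onto the round black rubber mat, standing upright; then slide the wheel, flat on the bench, into the bay with the blue label until it rests fully home against the back of the bay. Do not tip the jar over or lift the wheel, and leave everything else where it is.

Things in the scene. Friction and masses are not known exactly. Their poses are not given: they have to be found in the camera images.
- wheel_blue: The wheel to put away: a rigid off-white felt disc lying flat on the bench, 100 mm diameter, 20 mm thick, about 0.2 kg, with a 48 mm blue hub disc on top. It is too wide to grip: push its rim. Origin: centre of its underside, z up.
- label_blue: Blue label of the wheel's own bay: fixed plate 24 x 70 x 6 mm on top of the rack's back rail. Origin: centre of its underside, 24 mm above the bench, on the bay's centre line; +x points from the mouth to the back of the bay, y across it. In this frame the back face is at x = -15 mm, the mouth at x = -105 mm, the walls at y = +-55 mm; a wheel fully home has its centre at x = -65 mm.
- label_green: Green label of another bay, same size and axes as the blue one.
- label_red: Red label of another bay, same size and axes as the blue one.
- rack: Low grey rack fixed to the bench: a back rail 30 mm thick (x), 362 mm long (y), and four walls 8 mm thick, 90 mm long, 118 mm apart reaching from it to -x. They form three bays 110 mm wide without a floor, open at the top and at -x (towards the robot). All 24 mm high. Origin: under the rail's middle; axes as the labels'. Which label is at which bay varies.
- jar: Closed jar of polish, amber with orange lid, a plain cylinder 50 mm in diameter and 65 mm high, about 0.18 kg, standing on the bench in the mouth of the blue bay. Origin: centre of its underside, z up.
- mat: Round black rubber mat, fixed, 110 mm diameter, 3 mm thick, on the bench to the left or right. Origin: centre of its underside.
- drill_stand: Black drill-bit stand, fixed, 70 x 90 mm, 46 mm high; stands on the side where the mat is not. Origin: centre of its underside. Bystander.
- wheel_green: A like wheel with a green hub (100 mm diameter, 20 mm thick), home in the green bay. Leave alone.
- sanding_block: Cork sanding block 60 x 40 x 28 mm, lying in the red bay. Leave alone. Origin: centre of its underside.
- polish_bar: Red-brown bar of polishing compound, 120 x 42 x 34 mm, to the robot's right. Leave alone.
- brush: Brush lying flat to the robot's left. Leave alone.
- arbor: Steel tapered spindle, 36 mm diameter at its foot, 60 mm high, standing to the robot's right. Leave alone.
- screwdriver: Screwdriver lying flat to the robot's left. Leave alone.
Not all that is in view belongs to the job. What is shaped like the wheel_blue but pink is not meant. There is more than one size of the jar; the one meant has the size given above.

How it is judged (in metres and radians):
On the way, in this order (a step that is already met when the one before it is completed fails the run):
1. the jar stands upright on the rubber mat, let go (horizontal distance between jar and mat below 0.03 m and angle between jar's own z axis and vertical below 0.1 rad and height (world z) of jar below 0.008 m and linear speed of jar below 0.02 m/s and contact force between the fingers and jar below 0.1 N), for 0.2 s.
2. the blue wheel lies flat and fully home in the bay with the blue label (x of wheel_blue in the frame of label_blue between -0.073 and -0.05 m and y of wheel_blue in the frame of label_blue between -0.012 and 0.012 m and height (world z) of wheel_blue below 0.004 m and angle between wheel_blue's own z axis and vertical below 0.06 rad and linear speed of wheel_blue below 0.02 m/s), for 0.2 s.
At the end, for the whole second after the job is handed in: The jar stands upright (within 0.1 rad) and still wholly on the rubber mat, its centre within 30 mm of the mat's; the blue wheel lies flat and still on the bench in the bay with the blue label, no more than 8 mm short of the bay's back (all of step 1 and all of step 2); the robot touches nothing.
It fails at once if the jar is tipped over (angle between jar's own z axis and vertical above 0.7 rad).
It fails at once if the blue wheel is lifted or tipped instead of slid flat (height (world z) of wheel_blue above 0.025 m or angle between wheel_blue's own z axis and vertical above 0.3 rad).
It fails at once if one of the other things is moved more than 20 mm (distance of any of wheel_green, sanding_block, polish_bar, brush, arbor, screwdriver from where it was at the start of the episode above 0.02 m).
It also fails if it takes over 64 s, if anything falls off the work surface, if the arm or the gripper's body presses on something with over 40 N, if the wrist force passes 120 N, or if a joint passes its speed limit or range.

## Working session

There is one attempt and no reset: what is moved stays moved. The work goes in short steps, Python scripts to look and compute and a shell command to move; the robot and the scene stay as the last step left them, time stands still between calls to the robot, and variables do not carry over. Pictures are saved under pics/ and viewed, at most 10 in all, crops included, and the job is handed in when it is done.

```bash
mkdir -p pics
python3 - <<'E'
from bench import r
import cv2,numpy as np
for n in("top","side"):
    p,d=r.snapshot(n); cv2.imwrite(f"pics/{n}0.png",p); np.savez(f"{n}0.npz",p=p,d=d)
    print(n,r.calibration(n))
print(r.sense()); print(r.calibration("wrist"),r.tip_reach)
E
```

```text
top {'vfov': 54.54819793744029, 'cx': 278.6186001365208, 'cy': 201.08637216484735, 'rvec': array([ 2.21260264, -1.99621412,  0.21704732]), 'tvec': array([ -35.7899814 ,  547.90814349, 1171.8727451 ])}
side {'vfov': 45.10504231001506, 'cx': 273.6423272947419, 'cy': 214.148285392579, 'rvec': array([ 2.1063604 , -0.04851349,  0.01394858]), 'tvec': array([-535.82040185,   61.22646663, 1421.68790573])}
{'time': 0.1, 'joint_pos': array([-8.05813049e+01,  7.51282188e+00,  8.53218813e+01, -1.04912841e-03,
        8.72626466e+01, -4.89401461e+00]), 'qd': array([-0.05137826, -0.01426658, -0.11117277, -0.01232597, -0.00951503,
       -0.01715946]), 'joint_efforts': array([-1.35112405e-04, -5.70951641e+01, -5.01942229e+01, -2.42317656e-04,
        7.98809517e-03,  2.23663920e-05]), 'tool_pos': array([ 148.25824762, -580.91730581,  249.33913902]), 'tcp_rot': array([-1.79902916e+02, -7.26116074e-03,  1.43127545e+01]), 'ft_force': array([-0.33264949,  0.01198233, -0.19578442]), 'wrist_torque': array([-0.04026705,  0.04871367, -0.03450053]), 'grip_force': 0.0, 'finger_gap': 85.40049379570337}
{'vfov': 65.70646984690485, 'cx': 279.29300944324694, 'cy': 209.130045441563, 'tool_from_camera': array([[ 1.28671728e-04, -9.62218041e-01, -2.72280048e-01,
         6.95268940e+01],
       [ 9.99999878e-01, -6.04425184e-06,  4.93931162e-04,
        -3.71098005e-01],
       [-4.76915205e-04, -2.72280078e-01,  9.62217923e-01,
        -1.24896694e+02],
       [ 0.00000000e+00,  0.00000000e+00,  0.00000000e+00,
         1.00000000e+00]])} 19.0
```

View pics/top0.png

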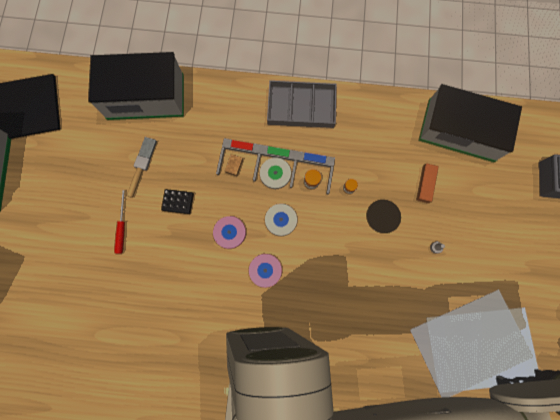

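View pics/side0.png

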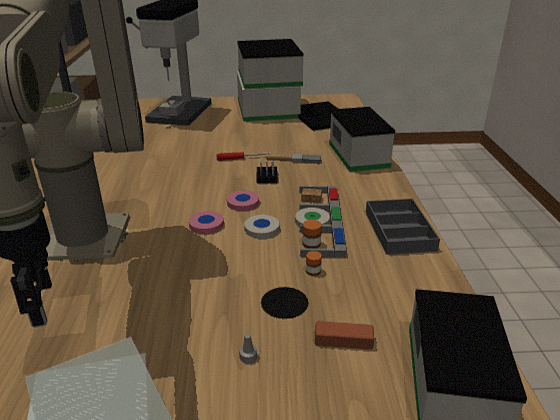

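The top view shows these candidates:
- **Wheels with a blue hub:** off-white at (281,219), which is the one meant. The pink ones at (229,232) and (265,270) are decoys.
- **Jars:** the large one at (313,178) in the mouth of the blue bay is the one meant. The small one at (351,186) is a decoy.
- **Mat:** (384,216).
- **Blue label:** (315,158).

Next I'll measure these and check the choice in a close crop.

```bash
cat > h.py <<'E'
import cv2,numpy as np
from bench import r
def cast(n,uv,z):
    c=r.calibration(n); f=210/np.tan(np.radians(c["vfov"]/2)); R=cv2.Rodrigues(c["rvec"])[0]
    uv=np.atleast_2d(np.float64(uv)); ray=np.c_[(uv[:,0]-c["cx"])/f,(uv[:,1]-c["cy"])/f,np.ones(len(uv))]@R
    o=-R.T@c["tvec"]; return (o+ray*((z-o[2])/ray[:,2])[:,None])[:,:2]
def blobs(p,lo,hi,box,amin=15):
    x0,y0,x1,y1=box; m=np.zeros(p.shape[:2],np.uint8)
    m[y0:y1,x0:x1]=cv2.inRange(cv2.cvtColor(p,cv2.COLOR_BGR2HSV),lo,hi)[y0:y1,x0:x1]
    cs=cv2.findContours(m,cv2.RETR_EXTERNAL,cv2.CHAIN_APPROX_NONE)[0]
    return [c[:,0] for c in cs if cv2.contourArea(c)>amin]
def report(n,p,name,lo,hi,box,z):
    for c in blobs(p,lo,hi,box):
        w=cast(n,c,z).astype(np.float32); q=cv2.minAreaRect(w); e,_=cv2.minEnclosingCircle(w)
        print(n,name,"px",c.mean(0).round(),"rect",np.round(q[0],1),np.round(q[1],1),round(q[2],1),"circ",np.round(e,1))
E
python3 - <<'E'
from h import *
t=np.load("top0.npz")["p"]; s=np.load("side0.npz")["p"]
B=((105,120,50),(125,255,255)); O=((8,180,120),(18,255,255))
report("top",t,"blue",*B,(200,140,350,290),25)
report("side",s,"blue",*B,(180,170,360,260),25)
report("top",t,"red",(0,180,100),(6,255,255),(220,130,350,160),30)
report("top",t,"green",(40,100,50),(85,255,255),(220,130,350,200),30)
report("top",t,"lid",(5,200,140),(18,255,255),(300,160,365,200),65)
report("top",t,"mat",(0,0,0),(180,255,50),(355,190,410,240),3)
report("side",s,"mat",(0,0,0),(180,255,50),(250,280,320,330),3)
report("top",t,"felt",(0,0,120),(180,70,255),(255,195,305,245),20)
report("top",t,"stand",(0,0,0),(180,255,60),(155,180,200,220),46)
cv2.imwrite("pics/crop0.png",cv2.resize(t[130:290,200:420],None,fx=3.5,fy=3.5,interpolation=cv2.INTER_CUBIC))
E
```

```text
top blue px [265. 270.] rect [341.7  40.2] [41.4 42. ] 5.9 circ [341.2  40.6]
top blue px [229. 232.] rect [445.8 162.2] [40.  42.9] 5.9 circ [445.7 162.8]
top blue px [281. 219.] rect [502.    9.8] [40.5 40. ] 5.9 circ [500.8   9.5]
top blue px [315. 158.] rect [708.2 -78. ] [67.8 21.9] 86.0 circ [707.9 -78. ]
side blue px [339. 235.] rect [709.2 -72.4] [69.7 23.8] 85.8 circ [708.5 -72.8]
side blue px [262. 223.] rect [502.4   3.3] [37.6 42.7] 86.8 circ [502.3   0.7]
side blue px [206. 219.] rect [342.9  34.1] [38.7 43. ] 86.8 circ [342.9  33.3]
side blue px [242. 197.] rect [446.9 156.1] [38.3 41. ] 86.7 circ [446.6 154.7]
top red px [242. 145.] rect [725.3 157.2] [67.  21.8] 85.2 circ [725.9 157.5]
top green px [275. 172.] rect [646.5  41.9] [39.1 44. ] 5.9 circ [645.9  41.9]
top green px [278. 151.] rect [716.  40.] [67.9 23.1] 85.4 circ [715.2  40. ]
top lid px [351. 185.] rect [ 621.1 -192.6] [32.1 33.5] 50.6 circ [ 620.9 -193.1]
top lid px [313. 177.] rect [632.5 -74.5] [44.1 45.8] 5.9 circ [633.3 -74.5]
top mat px [388. 215.] rect [ 550.  -317.4] [99.9 87.4] 22.4 circ [ 548.2 -310.4]
side mat px [284. 302.] rect [ 547.8 -312.7] [107.5 106. ] 51.5 circ [ 548.7 -313.4]
top felt px [281. 219.] rect [500.    9.6] [96.9 95.8] 5.9 circ [500.6   9.4]
top stand px [176. 201.] rect [519.1 327.7] [88.5 67.3] 89.1 circ [518.4 326.9]
```

View pics/crop0.png

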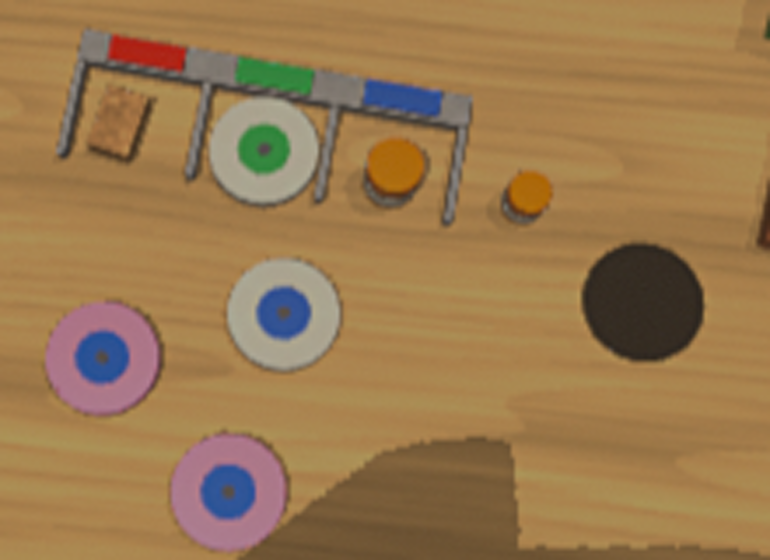

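The crop confirms the choice. The off-white wheel with the blue hub is at crop (284,313), the large jar is at (396,170) in the blue bay, and the mat is at (643,300). I estimate the jar at (633,-75), the mat at (548,-313), the wheel at (501,9), and the rack yaw at about -4.3°. Starting to move.

```bash
python3 -m handwheel '[[0,0,0,0,0,7.15,0.08],[0,0,0,0,0,7.15,0.08],[0.028,-0.0295,0,0,0,0,0.08],[0.028,-0.0295,0,0,0,0,0.08],[0.028,-0.0295,0,0,0,0,0.08],[0.028,-0.0295,0,0,0,0,0.08],[0.028,-0.0295,0,0,0,0,0.08],[0.028,-0.0295,0,0,0,0,0.08]]' 40
python3 -m handwheel '[[0.028,-0.0295,0,0,0,0,0.08],[0.028,-0.0295,0,0,0,0,0.08],[0.028,-0.0295,0,0,0,0,0.08],[0.028,-0.0295,0,0,0,0,0.08],[0.028,-0.0295,0,0,0,0,0.08],[0.028,-0.0295,0,0,0,0,0.08],[0.028,-0.0295,0,0,0,0,0.08],[0.028,-0.0295,0,0,0,0,0.08]]'
```

```text
time: 0.77
tool_pos: [317.0, -402.6, 249.8]
tcp_rot: [-180.0, 0.0, -0.0]
ft_force: [0.3, 0.1, 0.1]
finger_gap: 80.1
grip_force: 0.0
time: 1.43
tool_pos: [541.1, -166.4, 249.9]
tcp_rot: [-180.0, 0.0, 0.0]
ft_force: [0.7, -0.9, -0.2]
finger_gap: 80.1
grip_force: 0.0
```

```bash
python3 -m handwheel '[[0.023,-0.023,0,0,0,0,0.08],[0.023,-0.023,0,0,0,0,0.08],[0.023,-0.023,0,0,0,0,0.08],[0.023,-0.023,0.02,0,0,0,0.08],[0,0,0.03,0,0,0,0.08],[0,0,0,0,0,0,0.08]]'
cat >> h.py <<'E'
from scipy.spatial.transform import Rotation as Ro
def wlook():
    s=r.sense(); p,d=r.snapshot("wrist"); return s,p
def wcast(s,uv,z):
    c=r.calibration("wrist"); f=210/np.tan(np.radians(c["vfov"]/2)); T=c["tool_from_camera"]
    uv=np.atleast_2d(np.float64(uv))-[c["cx"],c["cy"]]; th=np.hypot(*uv.T)/f; a=np.arctan2(uv[:,1],uv[:,0])
    ray=np.c_[np.sin(th)*np.cos(a),np.sin(th)*np.sin(a),np.cos(th)]
    R=Ro.from_euler("xyz",s["tcp_rot"],degrees=True).as_matrix()
    o=R@T[:3,3]+s["tool_pos"]; ray=ray@(R@T[:3,:3]).T
    return (o+ray*((z-o[2])/ray[:,2])[:,None])[:,:2]
def wreport(s,p,name,lo,hi,z,amin=300):
    for c in blobs(p,lo,hi,(0,0,560,420),amin):
        w=wcast(s,c,z).astype(np.float32); q=cv2.minAreaRect(w); e,rad=cv2.minEnclosingCircle(w)
        print("wrist",name,"px",c.mean(0).round(),"rect",np.round(q[0],1),np.round(q[1],1),round(q[2],1),"circ",np.round(e,1),round(rad,1))
E
python3 - <<'E'
from h import *
s,p=wlook(); cv2.imwrite("pics/w1.png",p)
wreport(s,p,"lid",(5,200,100),(18,255,255),65)
wreport(s,p,"blue",(105,120,50),(125,255,255),30)
wreport(s,p,"green",(40,100,50),(85,255,255),30)
E
```

```text
time: 1.93
tool_pos: [629.6, -73.9, 192.8]
tcp_rot: [-179.9, 0.6, 0.2]
ft_force: [-1.9, 0.3, -2.0]
finger_gap: 80.0
grip_force: 0.0
wrist blue px [205. 306.] rect [506.5   3.9] [37.  44.7] 69.5 circ [507.9   7.4] 22.6
wrist blue px [285. 107.] rect [708.4 -77.7] [69.4 23.7] 85.6 circ [708.8 -77.8] 36.0
wrist green px [160. 173.] rect [651.   39.1] [44.3 44.7] 39.0 circ [651.2  39.4] 22.7
wrist green px [157. 102.] rect [717.7  39.6] [70.4 23.5] 85.3 circ [717.5  39.6] 36.4
```

View pics/w1.png

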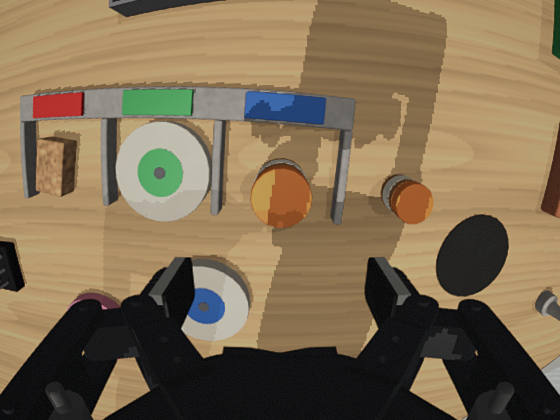

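The wrist view shows the jar lid at (281,196) in the blue bay, under the blue label at (285,107). The fingers straddle it, with the wheel at (205,305). My lid mask missed it, so I'll measure with a wider colour range.

Run:
```python
from h import *
p=cv2.imread("pics/w1.png"); s=r.sense(); print(s["tool_pos"].round(1), s["tcp_rot"].round(2))
h=cv2.cvtColor(p,cv2.COLOR_BGR2HSV); print(h[200,265],h[200,300],h[203,412])
wreport(s,p,"lid",(8,185,90),(19,255,255),65)
for q in [(250,197),(312,197),(281,166),(281,227)]: print(q,wcast(s,q,65).round(1))
```

```text
[629.6 -75.1 195.4] [-1.7991e+02  5.2000e-01  1.0000e-01]
[ 20 146 190] [ 12 183 163] [ 12 187 161]
wrist lid px [411. 202.] rect [ 632.2 -186.7] [35.3 36. ] 80.6 circ [ 631.2 -187.6] 20.1
wrist lid px [289. 194.] rect [637.4 -79.3] [51.1 39.2] 14.1 circ [636.4 -75.3] 25.7
(250, 197) [[635.8 -50.8]]
(312, 197) [[ 635.9 -101.1]]
(281, 166) [[661.1 -75.9]]
(281, 227) [[610.1 -76. ]]
```

```bash
python3 -m handwheel '[[0.006,0.001,0.03,0,0,0,0.08],[0,0,0.03,0,0,0,0.08],[0,0,0.03,0,0,0,0.08],[0,0,0.03,0,0,0,0.08],[0,0,0.015,0,0,0,0.08],[0,0,0.01,0,0,0,0.08],[0,0,0,0,0,0,0.08],[0,0,0,0,0,0,0.08]]'
```

```text
time: 2.65
tool_pos: [638.7, -78.1, 56.8]
tcp_rot: [180.0, -0.1, -0.0]
ft_force: [0.2, 0.7, 1.3]
finger_gap: 79.7
grip_force: 0.0
```

```bash
python3 -m handwheel '[[-0.003,-0.002,0.009,0,0,0,0.08],[0,0,0,0,0,0,0.06],[0,0,0,0,0,0,0.04],[0,0,0,0,0,0,0.04],[0,0,0,0,0,0,0.04],[0,0,0,0,0,0,0.04],[0,0,0,0,0,0,0.04],[0,0,0,0,0,0,0.04]]' 40
```

```text
time: 3.32
tool_pos: [635.8, -75.3, 47.3]
tcp_rot: [180.0, -0.1, 0.0]
ft_force: [-1.7, 1.1, 5.5]
finger_gap: 49.4
grip_force: 42.1
```

```bash
python3 -m handwheel '[[0,0,-0.015,0,0,0,0.04],[0,0,-0.025,0,0,0,0.04],[0,0,-0.03,0,0,0,0.04],[0,0,-0.02,0,0,0,0.04],[0,0,0,0,0,0,0.04]]'
python3 -m handwheel '[[-0.011,0.0296,0,0,0,0,0.04],[-0.011,0.0296,0,0,0,0,0.04],[-0.011,0.0296,0,0,0,0,0.04],[-0.011,0.0296,0,0,0,0,0.04],[-0.011,0.0296,0,0,0,0,0.04],[-0.011,0.0296,0,0,0,0,0.04],[-0.011,0.0296,0,0,0,0,0.04],[-0.011,0.0296,0,0,0,0,0.04]]'
python3 -m handwheel '[[0,0,0.03,0,0,0,0.04],[0,0,0.03,0,0,0,0.04],[0,0,0,0,0,0,0.04],[0,0,0,0,0,0,0.04]]'
python3 - <<'E'
from h import *
s,p=wlook(); cv2.imwrite("pics/w2.png",p)
t,_=r.snapshot("side"); report("side",t,"mat",(0,0,0),(180,255,50),(250,280,320,330),3)
cv2.imwrite("pics/s2.png",t)
E
```

```text
time: 3.73
tool_pos: [638.4, -75.9, 143.1]
tcp_rot: [179.9, -0.5, 0.0]
ft_force: [0.9, -0.8, -0.2]
finger_gap: 49.3
grip_force: 42.0
time: 4.4
tool_pos: [545.8, -313.0, 135.1]
tcp_rot: [-179.9, 0.1, 0.0]
ft_force: [0.7, 0.5, -1.9]
finger_gap: 49.2
grip_force: 42.3
time: 4.73
tool_pos: [544.8, -310.5, 73.1]
tcp_rot: [-179.8, 0.3, 0.0]
ft_force: [0.1, -0.2, -1.7]
finger_gap: 49.2
grip_force: 42.4
side mat px [284. 303.] rect [ 547.4 -317.1] [100.7 107. ] 87.0 circ [ 547.4 -312.8]
side mat px [285. 284.] rect [ 553.7 -251.6] [38.2 24.5] 87.0 circ [ 553.8 -250.3]
```

View pics/w2.png

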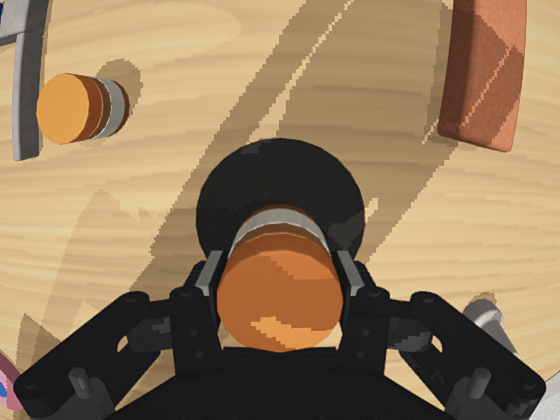

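The wrist view shows the jar held upright over the mat. The mat edges are at columns 197 and 365, with its top at row 138. The arbor at (485,320) is clear of the fingers.

Run:
```python
from h import *
s=r.sense(); print(s["tool_pos"].round(1),s["tcp_rot"].round(2))
print(wcast(s,[(197,215),(365,215),(281,138)],3).round(1), wcast(s,[(485,310)],50).round(1))
```

```text
[ 547.8 -312.    77.4] [ 1.7998e+02 -3.0000e-02  5.0000e-02]
[[ 556.9 -257.8]
 [ 556.9 -367.8]
 [ 605.9 -312.6]] [[ 505.4 -446.8]]
```

```bash
python3 -m handwheel '[[0.001,0,0.012,0,0,0,0.04],[0,0,0.008,0,0,0,0.04],[0,0,0.004,0,0,0,0.04],[0,0,0,0,0,0,0.04],[0,0,0,0,0,0,0.04],[0,0,0,0,0,0,0.04]]'
```

```text
time: 5.33
tool_pos: [548.5, -312.1, 52.5]
tcp_rot: [180.0, -0.0, 0.0]
ft_force: [0.5, -0.3, -2.1]
finger_gap: 49.1
grip_force: 42.5
```

```bash
python3 -m handwheel '[[0,0,0.0015,0,0,0,0.04],[0,0,0.001,0,0,0,0.04],[0,0,0,0,0,0,0.04],[0,0,0,0,0,0,0.052],[0,0,0,0,0,0,0.065],[0,0,0,0,0,0,0.08],[0,0,0,0,0,0,0.08],[0,0,0,0,0,0,0.08]]'
python3 -m handwheel '[[0,0,-0.01,0,0,0,0.08],[0,0,-0.03,0,0,0,0.08],[0,0,-0.04,0,0,0,0.08],[0,0,-0.03,0,0,0,0.08],[0,0,0,0,0,0,0.08],[0,0,0,0,0,0,0.08]]'
python3 - <<'E'
from h import *
s,p=wlook(); cv2.imwrite("pics/w3.png",p); t,_=r.snapshot("side"); cv2.imwrite("pics/s3.png",cv2.resize(t[210:370,200:400],None,fx=3,fy=3)); print(s["tool_pos"])
wreport(s,p,"lid",(5,140,90),(22,255,255),68,1500)
E
```

```text
time: 6.0
tool_pos: [548.4, -312.2, 49.9]
tcp_rot: [180.0, -0.0, 0.0]
ft_force: [-0.1, 0.7, 0.1]
finger_gap: 79.8
grip_force: 0.0
time: 6.5
tool_pos: [550.2, -313.3, 164.2]
tcp_rot: [179.8, -0.3, 0.0]
ft_force: [-0.3, 0.1, -0.6]
finger_gap: 80.1
grip_force: 0.0
[ 550.19858321 -313.34460143  164.24799126]
wrist lid px [278. 218.] rect [ 550.  -311.6] [52.5 49.1] 15.0 circ [ 550.1 -312.1] 26.4
wrist lid px [132. 117.] rect [ 626.5 -206.8] [39.7 35.1] 87.5 circ [ 626.6 -206.7] 20.1
wrist lid px [427.  76.] rect [ 658.2 -421.1] [ 35.5 103. ] 81.5 circ [ 658.4 -421.5] 52.8
```

View pics/s3.png

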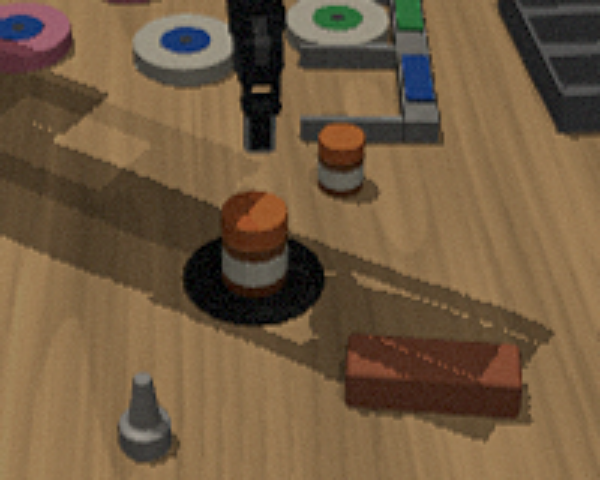

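The side crop shows the jar upright on the mat and let go, at about (255,245), and nothing else disturbed. On to the wheel: I'll move behind it and turn to yaw 120°, so the push runs along tool -x.

```bash
python3 -m handwheel '[[-0.0084,-0.038,0,0,0,0,0.06],[-0.0084,-0.038,0,0,0,0,0.06],[-0.0084,-0.038,0,0,0,0,0.06],[-0.0084,-0.038,0,0,0,0,0.06],[-0.0084,-0.038,0,0,0,0,0.06],[-0.0084,-0.038,0,0,0,0,0.06],[-0.0084,-0.038,0,0,0,0,0.06],[-0.0084,-0.038,0,0,0,0,0.06]]'
python3 -m handwheel '[[-0.0084,-0.038,0,0,0,0,0.06],[-0.0084,-0.038,0,0,0,0,0.06],[0,0,0,0,0,-7.1,0.06],[0,0,0,0,0,-7.1,0.06],[0,0,0,0,0,-7.1,0.06],[0,0,0,0,0,-7.1,0.06],[0,0,0,0,0,-7.1,0.06],[0,0,0,0,0,-7.1,0.06]]'
python3 -m handwheel '[[0,0,0,0,0,-7.1,0.06],[0,0,0,0,0,-7.1,0.06],[0,0,0,0,0,-7.1,0.06],[0,0,0,0,0,-7.1,0.06],[0,0,0,0,0,-7.1,0.06],[0,0,0,0,0,-7.1,0.06],[0,0,0,0,0,-7.1,0.06],[0,0,0,0,0,-7.1,0.06]]'
python3 -m handwheel '[[0,0,0,0,0,-7.1,0.06],[0,0,0,0,0,-7.1,0.06],[0,0,0,0,0,-6.4,0.06],[0,0,0,0,0,0,0.06],[0,0,0,0,0,0,0.06]]'
python3 - <<'E'
from h import *
s,p=wlook(); cv2.imwrite("pics/w4.png",p); t,_=r.snapshot("top"); cv2.imwrite("pics/t4.png",t); print(s["tool_pos"],s["joint_pos"])
B=((105,120,50),(125,255,255))
wreport(s,p,"blue",*B,20); report("top",t,"blue",*B,(200,140,350,290),20)
E
```

```text
time: 7.27
tool_pos: [479.0, -6.4, 158.0]
tcp_rot: [-180.0, 0.2, -0.0]
ft_force: [0.6, 0.3, 0.6]
finger_gap: 60.0
grip_force: 0.0
time: 7.93
tool_pos: [462.8, 68.0, 157.9]
tcp_rot: [-179.9, 0.2, 43.0]
ft_force: [-0.1, -0.0, -0.4]
finger_gap: 59.7
grip_force: 0.0
time: 8.6
tool_pos: [462.9, 67.8, 157.9]
tcp_rot: [-179.8, -0.0, 99.8]
ft_force: [-0.3, -0.2, -0.9]
finger_gap: 59.8
grip_force: 0.0
time: 9.02
tool_pos: [463.2, 67.8, 158.4]
tcp_rot: [-179.9, -0.1, 119.8]
ft_force: [0.2, 0.9, -1.1]
finger_gap: 60.0
grip_force: 0.0
[463.23683553  67.84163258 158.4411415 ] [ 2.05367570e+00 -9.57237746e+00  1.11844557e+02 -4.01951481e-04
  7.78788347e+01 -2.77510017e+01]
wrist blue px [285. 278.] rect [502.7   9.1] [46.7 46.7] 29.7 circ [502.7   9. ] 23.7
wrist blue px [143. 162.] rect [342.1  40.9] [46.6 46.9] 74.9 circ [342.   40.9] 23.7
wrist blue px [321.  93.] rect [447.2 164.3] [46.2 46.7] 75.8 circ [447.  164.3] 23.6
top blue px [264. 270.] rect [341.3  46.4] [41.5 30.1] 5.9 circ [341.8  41.8]
top blue px [230. 232.] rect [446.9 158.2] [40.1 33.8] 5.9 circ [446.4 162.8]
top blue px [285. 220.] rect [500.7  -5.4] [11.8 34.9] 88.7 circ [500.8  -1.2]
top blue px [315. 158.] rect [709.9 -78.3] [68. 22.] 86.0 circ [709.6 -78.3]
```

View pics/w4.png

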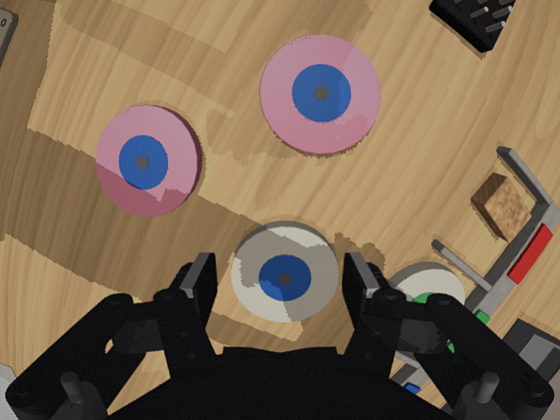

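The wrist view shows the target wheel's hub at (285,278), centred between the fingers, with both pink wheels behind the gripper and clear of it. Next I'll descend.

```bash
python3 -m handwheel '[[0,0.005,0.035,0,0,0,0.06],[0,0,0.035,0,0,0,0.06],[0,0,0.03,0,0,0,0.06],[0,0,0.02,0,0,0,0.06],[0,0,0.01,0,0,0,0.06],[0,0,0,0,0,0,0.06],[0,0,0,0,0,0,0.06]]'
python3 - <<'E'
from h import *
s=r.sense();print(s["tool_pos"].round(1),s["ft_force"].round(1))
E
```

```text
time: 9.7
tool_pos: [468.6, 70.4, 30.1]
tcp_rot: [-180.0, -0.0, 120.0]
ft_force: [0.2, 0.5, 0.7]
finger_gap: 60.1
grip_force: 0.0
[468.6  70.4  30.1] [0.2 0.5 0.7]
```

```bash
python3 -m handwheel '[[0,0,0.008,0,0,0,0.06],[-0.006,0,0,0,0,0,0.06],[-0.006,0,0,0,0,0,0.06],[-0.008,0,0,0,0,0,0.06],[-0.008,0,0,0,0,0,0.06],[-0.008,0,0,0,0,0,0.06],[-0.008,0,0,0,0,0,0.06],[-0.008,0,0,0,0,0,0.06]]'
python3 -m handwheel '[[-0.008,0,0,0,0,0,0.06],[-0.008,0,0,0,0,0,0.06],[-0.008,0,0,0,0,0,0.06],[-0.008,0,0,0,0,0,0.06],[-0.006,0,0,0,0,0,0.06],[-0.003,0,0,0,0,0,0.06],[0,0,0,0,0,0,0.06]]'
python3 - <<'E'
from h import *
s,p=wlook(); cv2.imwrite("pics/w5.png",p); print(s["tool_pos"].round(1))
t,_=r.snapshot("side"); report("side",t,"blue",(105,120,50),(125,255,255),(180,170,360,260),20)
wreport(s,p,"blue",(105,120,50),(125,255,255),20)
E
```

```text
time: 10.37
tool_pos: [495.2, 24.5, 22.1]
tcp_rot: [180.0, 0.0, 120.0]
ft_force: [-1.1, 2.1, 1.9]
finger_gap: 60.2
grip_force: 1.2
time: 10.95
tool_pos: [515.4, -10.9, 21.8]
tcp_rot: [180.0, 0.0, 120.0]
ft_force: [-0.8, 0.3, 0.6]
finger_gap: 60.0
grip_force: 0.0
[515.4 -10.9  21.8]
side blue px [276. 235.] rect [540.6 -55.8] [40.  43.8] 86.8 circ [541.4 -54.4]
side blue px [339. 235.] rect [710.9 -64.8] [70.1 23.8] 85.7 circ [710.  -64.8]
side blue px [206. 219.] rect [342.4  40.3] [41.3 40.7] 45.8 circ [341.9  41.6]
side blue px [243. 197.] rect [446.8 165.2] [38.6 40.7] 86.7 circ [447.2 163.7]
wrist blue px [280. 343.] rect [533.3 -40.8] [36.  12.3] 35.5 circ [534.7 -42.8] 18.1
wrist blue px [25. 24.] rect [342.6  33.9] [47.9 32.3] 12.8 circ [340.7  41.5] 24.2
```

```bash
python3 -m handwheel '[[-0.004,0,0,0,0,0,0.06],[-0.004,0,0,0,0,0,0.06],[-0.003,0,0,0,0,0,0.06],[0,0,0,0,0,0,0.06],[0.02,0,0,0,0,0,0.06],[0.03,0,-0.03,0,0,0,0.06],[0,0,-0.04,0,0,0,0.06],[0,0,-0.04,0,0,0,0.06]]'
python3 -m handwheel '[[0,0,-0.02,0,0,-6.96,0.05],[0,0,0,0,0,-6.96,0.05],[0,0,0,0,0,-6.96,0.05],[0,0,0,0,0,-6.96,0.05],[0,0,0,0,0,-6.96,0.05],[0,0,0,0,0,-6.96,0.05],[0,0,0,0,0,-6.96,0.05],[0,0,0,0,0,-6.96,0.05]]'
python3 -m handwheel '[[0,0,0,0,0,0,0.05],[0,0,0,0,0,0,0.05]]'
python3 - <<'E'
from h import *
s,p=wlook(); cv2.imwrite("pics/w6.png",p); print(s["tool_pos"].round(1),s["joint_pos"].round(1))
t,_=r.snapshot("side"); report("side",t,"blue",(105,120,50),(125,255,255),(180,170,360,260),20)
wreport(s,p,"blue",(105,120,50),(125,255,255),20)
E
```

```text
time: 11.72
tool_pos: [493.4, 24.3, 130.8]
tcp_rot: [-179.8, -0.1, 120.1]
ft_force: [2.4, 0.6, -0.1]
finger_gap: 59.9
grip_force: 0.0
time: 12.38
tool_pos: [495.9, 23.1, 151.4]
tcp_rot: [-180.0, 0.0, 176.0]
ft_force: [-0.9, -0.0, 0.6]
finger_gap: 49.9
grip_force: 0.0
time: 12.55
tool_pos: [495.8, 23.1, 151.3]
tcp_rot: [-180.0, 0.0, 175.5]
ft_force: [0.8, 0.1, 0.5]
finger_gap: 50.0
grip_force: 0.0
[495.8  23.1 151.3] [ -3.2  -4.7 108.2  -0.   76.5 -88.7]
side blue px [278. 237.] rect [546.9 -64.1] [42.6 43.3] 62.7 circ [546.1 -63.9]
side blue px [339. 235.] rect [710.8 -64.8] [70.3 23.9] 85.4 circ [709.9 -65.2]
side blue px [206. 219.] rect [342.4  40.3] [41.3 40.7] 45.8 circ [341.9  41.6]
side blue px [243. 197.] rect [446.8 165.2] [38.6 40.7] 86.7 circ [447.2 163.7]
wrist blue px [182. 262.] rect [541.8 -69.7] [31.4 46.7] 42.5 circ [547.3 -64.9] 23.7
wrist blue px [440. 137.] rect [447.1 164.8] [46.4 46.7] 39.4 circ [447.1 164.9] 23.7
wrist blue px [287.  18.] rect [347.2  41.1] [46.4 35.9] 86.0 circ [342.   41.7] 23.7
```

```bash
python3 -m handwheel '[[0.006,-0.028,0,0,0,0,0.05],[0.006,-0.028,0,0,0,0,0.05],[0.0055,-0.0276,0,0,0,0,0.05],[0,0,0.035,0,0,0,0.05],[0,0,0.035,0,0,0,0.05],[0,0,0.03,0,0,0,0.05],[0,0,0.02,0,0,0,0.05],[0,0,0,0,0,0,0.05]]'
python3 -m handwheel '[[0,0,0,0,0,0,0.05],[0,0,0,0,0,0,0.05]]'
```

```text
time: 13.32
tool_pos: [468.0, -58.1, 26.5]
tcp_rot: [179.9, -0.5, 175.5]
ft_force: [-0.2, 0.3, -1.0]
finger_gap: 50.0
grip_force: 0.0
time: 13.48
tool_pos: [473.2, -59.1, 32.7]
tcp_rot: [-180.0, 0.1, 175.6]
ft_force: [0.7, -0.8, 0.8]
finger_gap: 50.3
grip_force: 0.0
```

```bash
python3 -m handwheel '[[0,0,0.0095,0,0,0,0.05],[-0.006,0,0,0,0,0,0.05],[-0.008,0,0,0,0,0,0.05],[-0.008,0,0,0,0,0,0.05],[-0.008,0,0,0,0,0,0.05],[-0.008,0,0,0,0,0,0.05],[-0.008,0,0,0,0,0,0.05],[-0.008,0,0,0,0,0,0.05]]'
python3 -m handwheel '[[-0.008,0,0,0,0,0,0.05],[-0.008,0,0,0,0,0,0.05],[-0.006,0,0,0,0,0,0.05],[0,0,0,0,0,0,0.05]]'
python3 - <<'E'
from h import *
t,_=r.snapshot("side"); report("side",t,"blue",(105,120,50),(125,255,255),(250,200,360,260),20)
s=r.sense();print(s["tool_pos"].round(1),s["ft_force"].round(1))
E
```

```text
time: 14.15
tool_pos: [526.9, -63.0, 21.9]
tcp_rot: [-180.0, -0.0, 175.7]
ft_force: [-2.3, 0.5, 1.1]
finger_gap: 50.1
grip_force: 1.1
time: 14.48
tool_pos: [549.4, -64.8, 22.0]
tcp_rot: [-180.0, 0.1, 175.7]
ft_force: [-0.4, 0.1, 0.2]
finger_gap: 50.3
grip_force: 0.0
side blue px [300. 237.] rect [605.2 -69.3] [39.4 43.7] 86.8 circ [604.4 -69.7]
side blue px [339. 235.] rect [710.8 -64.8] [70.3 23.9] 85.4 circ [709.9 -65.2]
[548.7 -64.7  21.8] [ 0.1 -0.4 -0.7]
```

```bash
python3 -m handwheel '[[-0.006,0,0,0,0,0,0.05],[-0.007,0,0,0,0,0,0.05],[-0.007,0,0,0,0,0,0.05],[-0.007,0,0,0,0,0,0.05],[-0.005,0,0,0,0,0,0.05],[-0.003,0,0,0,0,0,0.05],[0,0,0,0,0,0,0.05]]'
python3 -m handwheel '[[-0.002,0,0,0,0,0,0.05],[-0.002,0,0,0,0,0,0.05],[0,0,0,0,0,0,0.05]]'
python3 - <<'E'
from h import *
t,_=r.snapshot("side"); report("side",t,"blue",(105,120,50),(125,255,255),(250,200,360,260),20)
s=r.sense();print(s["tool_pos"].round(1),s["ft_force"].round(1))
E
```

```text
time: 15.12
tool_pos: [583.6, -67.3, 21.9]
tcp_rot: [-180.0, 0.0, 175.7]
ft_force: [0.4, -0.1, 0.0]
finger_gap: 50.1
grip_force: 0.0
time: 15.37
tool_pos: [586.9, -67.5, 21.8]
tcp_rot: [180.0, 0.0, 175.7]
ft_force: [-1.0, 0.3, 0.1]
finger_gap: 50.2
grip_force: 0.2
side blue px [313. 237.] rect [640.6 -71.3] [39.4 43.9] 86.8 circ [641.5 -70.9]
side blue px [339. 235.] rect [711.1 -66.9] [74.7 23.9] 84.6 circ [710.  -67.1]
[586.9 -67.5  21.8] [-0.1 -0.1 -0.4]
```

Nearly home. I'll creep in 2 mm steps until the force shows contact with the back.

```bash
python3 -m handwheel '[[-0.0015,0,0,0,0,0,0.05],[-0.0015,0,0,0,0,0,0.05],[0,0,0,0,0,0,0.05]]'
python3 -m handwheel '[[-0.001,0,0,0,0,0,0.05],[-0.001,0,0,0,0,0,0.05],[0,0,0,0,0,0,0.05]]'
```

```text
time: 15.67
tool_pos: [589.5, -67.7, 21.7]
tcp_rot: [180.0, -0.0, 175.7]
ft_force: [-2.0, 0.6, 2.1]
finger_gap: 49.9
grip_force: 0.9
time: 15.92
tool_pos: [590.0, -67.7, 21.3]
tcp_rot: [180.0, -0.2, 175.7]
ft_force: [-10.4, 0.4, 7.1]
finger_gap: 49.8
grip_force: 5.6
```

The force rose to 10 N and the tool stalled, so the wheel is against the back. Backing off.

```bash
python3 -m handwheel '[[0.005,0,0,0,0,0,0.05],[0.03,0,0,0,0,0,0.05],[0.03,0,0,0,0,0,0.05],[0.02,0,-0.03,0,0,0,0.05],[0,0,-0.04,0,0,0,0.05],[0,0,-0.04,0,0,0,0.05],[0,0,-0.03,0,0,0,0.05],[0,0,0,0,0,0,0.05]]'
python3 -m handwheel '[[0,0,0,0,0,0,0.05],[0,0,0,0,0,0,0.05]]'
python3 - <<'E'
from h import *
t,_=r.snapshot("side"); report("side",t,"blue",(105,120,50),(125,255,255),(250,200,360,260),20)
report("side",t,"label",(105,120,50),(125,255,255),(325,200,360,260),30)
cv2.imwrite("pics/s9.png",cv2.resize(t[140:370,160:400],None,fx=2.5,fy=2.5)); print(r.sense()["tool_pos"].round(1))
E
```

```text
time: 16.58
tool_pos: [511.5, -62.5, 170.3]
tcp_rot: [-179.9, 0.8, 175.7]
ft_force: [0.6, 0.2, 1.3]
finger_gap: 50.1
grip_force: 0.0
time: 16.75
tool_pos: [507.0, -61.5, 161.5]
tcp_rot: [-180.0, 0.0, 175.7]
ft_force: [-0.7, -0.0, -1.1]
finger_gap: 50.1
grip_force: 0.0
side blue px [314. 237.] rect [643.1 -71.4] [39.4 43.6] 86.8 circ [643.4 -72. ]
side blue px [339. 235.] rect [710.9 -64.8] [70.1 23.8] 85.7 circ [711.3 -64.9]
side label px [339. 235.] rect [708. -80.] [69.2 23.4] 85.7 circ [708.4 -80.1]
[506.3 -61.3 160.4]
```

View pics/s9.png

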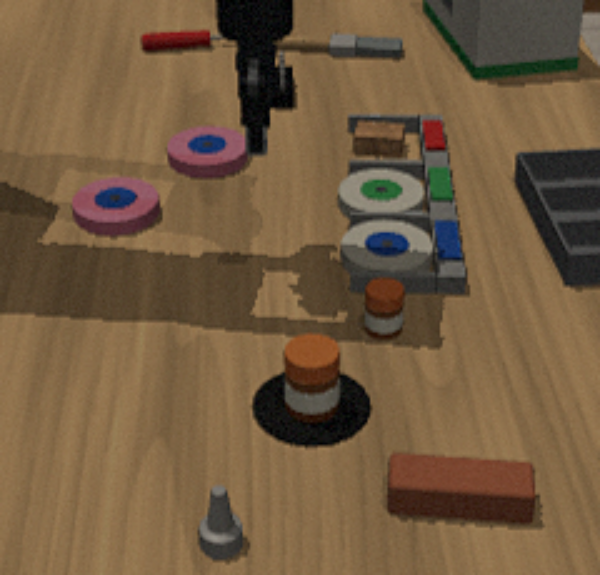

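The crop shows the wheel home in the blue bay at (387,245), the jar upright on the mat at (312,380), everything else in place, and the arm clear.

```bash
python3 -c "
from bench import r
print(r.hand_in())"
```

```text
the job is handed in; nothing more can be done
None
```

The job is handed in (no verdict came back): the last picture showed the jar upright on the mat, the blue-hub wheel home in the blue bay, nothing else moved and the arm clear.

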